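# Release the line coupler on the analyser bench

### The arm

A 7-joint arm with a two-finger parallel gripper is mounted at the origin on the work surface. World frame = base frame: x ahead of the robot, y to its left, z up, the work surface at z = 0. Lengths are in m, angles in rad, forces in N, time in s.
With the tool pointing down it reaches from about 0.4 to 0.9 m from the base axis. Payload 5.5 kg.
Tool frame: the origin (TCP) lies on the front face of the gripper's body, between the roots of the fingers; the fingertips stand 73 mm ahead of it and the grasp point (between the pads) lies 54 mm ahead of it; z points along the fingers, y is the direction in which the jaws open and shut (so a half turn about z gives the same grasp; the last joint's range is limited). The gripper opens to 85 mm and grips with 20 to 120 N. Pads are 22 mm wide; open, the fingers measure 114 mm over their backs; the gripper's body (76 mm by 85 mm) begins 54 mm behind the grasp point. The pads swing forward as they close: fully open they stand 13 mm farther back than shut.
Start: joints at [-0.9, 0.501, -0.427, 1.55, 0.221, 1.138, -0.21], TCP at [0.258, 0.597, 0.304] pointing down, gripper open.
Joint ranges: [-2.88, 2.88], [-0.31, 2.03], [-1.54, 1.56], [0.2, 2.42], [-1.41, 4.55], [0.19, 2.02], [-2.57, 2.57]. Speed limits (rad/s): [2.57, 2.57, 3.14, 3.14, 3.14, 3.14, 3.14].

### API

Orientations are given as a unit quaternion [x, y, z, w].
In Python, from plant import ctrl, viewer, hand_in gives the robot as it stands. The module is installed in compiled form; this text tells all that it offers.
- The arm moves only by the tool drive_tool, never from a script. Its argument "targets" is one flat list of numbers, 7 for each row, row after row: the turn, a rotation vector about the tool's x, y, z in units of 90 degrees (1.0 is 90 degrees), then the shift along the tool's x, y, z in units of 0.25 m (1.0 is 0.25 m), then the finger opening in mm, from 0 to 85.4. In form: [rx, ry, rz, x, y, z, gripper, rx, ry, rz, x, y, z, gripper, ...]. A call has exactly 10 rows; each row is the pose to reach, as a shift and turn from the pose commanded when the call began, along the tool's axes at that moment; what a row does not reach only later rows make up. A row lasts 1/10 s, in which the tool goes at most 50 mm and 8.59 degrees, less where a joint would pass 70% of its speed; a pose out of reach is approached as far as the arm can. A call with a number of a shift or a turn outside -1 to 1 is refused whole. A call with a gripper value outside its range is refused whole. The fingers move at their own pace and stop on an object; the grip force is fixed at half the most. Time passes only in rows, so rows that repeat a pose let the fingers close, or fill a call up. It gives the time, the measured TCP pose, the force and the opening at its end, in the units of the state.
- ctrl.get_obs(): the state, without advancing time (a new reading comes with each control period).
- viewer.get_image(name): name is "scene" or "top" or "wrist"; returns the picture (480x640x3 uint8, red, green, blue); there is no depth.
- viewer.camera_info(name): a dict with "intrinsics" (3x3 intrinsics, pixels), "dist" ([k1, k2, p1, p2, k3] as OpenCV has them; the pictures are not rectified), "extrinsics" (4x4, takes a point from world to camera coordinates); the wrist camera has in their place "mount" (4x4, takes a point from camera to tool coordinates, whose origin is the TCP and whose axes are the flange's). Camera axes: x right, y down, z forward; pixel columns grow to the right and rows downward; lengths in m; the calibration is good to about 2 mm. A picture is of the moment at which its call begins: read the wrist's pose just before it. camera_info takes no time and is no camera call.
- hand_in(): hands the job in, once; it reports no verdict.
The state is a dict: "time": time; "joint_positions": joint angles; "qd": joint speeds; "joint_torque": joint torques, N m; "position": TCP position; "tcp_rot": TCP orientation; "contact_force": force on the tool from outside, world axes, zero at the start; "torque": the same for the moment, N m; "width": opening from 0.0 (shut) to 1.0 (fully open).
Only numpy, scipy, OpenCV 4.12 (cv2) and the standard library are available. Lean on these libraries where they do the work, as an engineer would, in place of code of your own. Each camera call takes 0.05 s, during which the arm holds its last target.

### The job

Of the two quick couplers on the bench, release the one with the slim tube nipple standing out of its top: pull its spring sleeve straight up, turn it clockwise (seen from above) until its two ears are over the two posts, and let it down on them so that it stays up by itself. Leave the other coupler, with the flat round plug in its top, as it is.

Things in the scene. Friction and masses are not known exactly. Their poses are not given: they have to be found in the camera images.
- coupler: The coupler to release, fixed to the bench; origin on the sleeve's axis at bench level, z up. Aluminium block 90 mm square, 28 high; dark round plate 86 across, top at 40; on it a round knurled steel sleeve, 40 in diameter, from 40 to 100 when down. A fixed nipple tube, 10 thick, on the axis ends at 124. A brass port pokes 34 out of the block's +x face.
- sleeve_lift (a joint): Its sleeve's height above the down position, m: 0 down, 0.024 stop. Grip the sleeve across its diameter at any yaw, about 16 mm below its top (84 mm above the bench when down). A spring pulls it down: 9 N at the bottom, 15 N at the top, weight included. Ears clear the posts above 0.014; resting on the posts it reads about 0.014.
- sleeve_turn (a joint): Its sleeve's turn, rad, positive clockwise from above; starts at -0.15 to 0.15, stop at 1.5. Two ears at its foot (16 mm wide, 10 high, reaching 41 from the axis) lie along the block's x at 0. Two fixed posts (24 wide, 26 to 42 from the axis, tops at 54 above the bench) stand at 1.22. With the sleeve down they block it beyond 0.5. Light friction: it stays where left.
- spare_ear (a point): Tip of one ear (41 mm from the axis, 50 mm above the bench; x points outward) of the sleeve of the other coupler, to be left alone. It has the same size and material, but its top is closed by a flat round plug 30 mm across and 12 high, ending 112 mm above the bench.
There are look-alikes about, which are no part of the job. Leave any green or turquoise look-alike of the coupler alone.

How it is judged:
By the outcome, as a careful person would: the job done as asked, in the order asked, and still so for the second after the job is handed in, with the robot touching nothing.
It also fails if it takes over 35 s, if anything falls off the work surface, if the arm or the gripper's body presses on something with over 40 N, if the wrist force passes 120 N, or if a joint passes its speed limit or range.

## Working session

There is one attempt and no reset: what is moved stays moved. The work goes in short steps, Python scripts to look and compute and a tool call to move; the robot and the scene stay as the last step left them, time stands still between calls to the robot, and variables do not carry over. Pictures are saved under pics/ and viewed, and the job is handed in when it is done.

Besides the shell and the picture viewer there is one more tool, called after "Request:" in YAML: its name, and indented under it one key for each argument. drive_tool: Moves the arm, as the interface text tells. Its arguments: {"type":"object","properties":{"targets":{"type":"array","items":{"type":"number"}}},"required":["targets"]}

```bash
mkdir -p pics
python3 - <<'E'
from plant import ctrl, viewer
import cv2
o=ctrl.get_obs(); print(o)
for n in ["scene","top"]:
    print(n,viewer.camera_info(n)); cv2.imwrite(f"pics/{n}0.png",viewer.get_image(n)[:,:,::-1])
print(viewer.camera_info("wrist"))
E
```

```text
{'time': 0.0, 'joint_positions': array([-0.89977114,  0.50186315, -0.4267968 ,  1.5514883 ,  0.22080237,
        1.13829015, -0.21027904]), 'qd': array([-3.62770663e-04,  4.46043318e-04,  3.92473075e-04, -9.53132544e-04,
        1.22541995e-03, -8.22244234e-05,  1.42534485e-05]), 'joint_torque': array([ 3.78909363e-04, -5.69530392e+01, -5.81622541e+00, -2.80950737e+01,
        1.06387524e-02,  1.17293760e-02,  1.16774153e-06]), 'position': array([0.25761411, 0.59615039, 0.30283417]), 'tcp_rot': array([ 2.02458555e-01,  9.79290327e-01, -9.66704624e-04, -2.34754731e-04]), 'contact_force': array([ 0.1117799 , -0.8373671 , -0.60585032]), 'torque': array([-0.01948115, -0.03638151,  0.01037462]), 'width': 1.0026410922090352}
scene {'intrinsics': array([[526.16873379,   0.        , 333.58842763],
       [  0.        , 526.16873379, 242.44383106],
       [  0.        ,   0.        ,   1.        ]]), 'dist': array([-0.09280333,  0.        ,  0.        ,  0.        ,  0.        ]), 'extrinsics': array([[-0.85450379,  0.51910796,  0.01871384,  0.31595064],
       [ 0.29979495,  0.52227288, -0.7
[... 656 characters left out ...]
.01020066e+00],
       [ 0.00000000e+00,  0.00000000e+00,  0.00000000e+00,
         1.00000000e+00]])}
{'intrinsics': array([[421.32954511,   0.        , 324.26282235],
       [  0.        , 421.32954511, 234.84925692],
       [  0.        ,   0.        ,   1.        ]]), 'dist': array([0.00353834, 0.        , 0.        , 0.        , 0.        ]), 'mount': array([[-5.99363374e-04, -9.59050216e-01, -2.83235456e-01,
         7.09924872e-02],
       [ 9.99999457e-01, -3.33391406e-04, -9.87249099e-04,
        -3.28275879e-04],
       [ 8.52393195e-04, -2.83235894e-01,  9.59049895e-01,
        -6.87265536e-02],
       [ 0.00000000e+00,  0.00000000e+00,  0.00000000e+00,
         1.00000000e+00]])}
```

View pics/scene0.png

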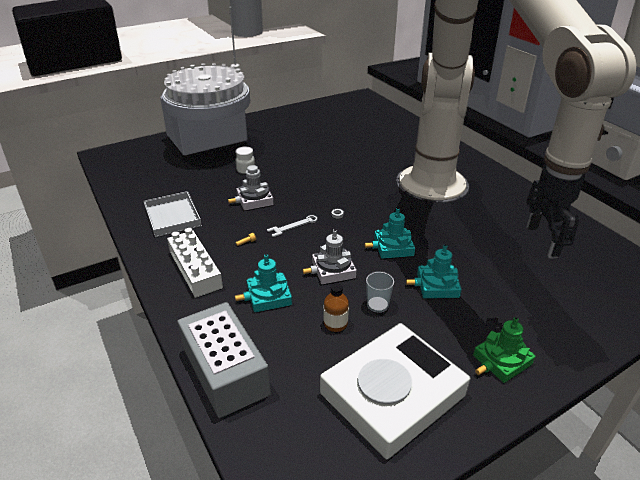

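View pics/top0.png

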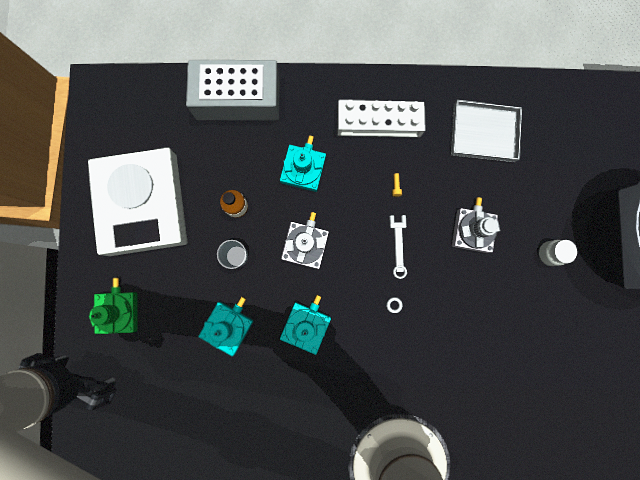

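Run:
```python
import cv2,numpy as np
s=cv2.imread("pics/scene0.png");t=cv2.imread("pics/top0.png")
f=lambda im,x,y,w,h:cv2.resize(im[y:y+h,x:x+w],(400,300),interpolation=cv2.INTER_CUBIC)
cv2.imwrite("pics/c0.png",np.vstack([np.hstack([f(s,295,220,80,60+0),f(s,215,155,80,60)]),np.hstack([f(t,255,202,100,75),f(t,430,190,100,75)])]))
```

```text
(no output)
```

View pics/c0.png

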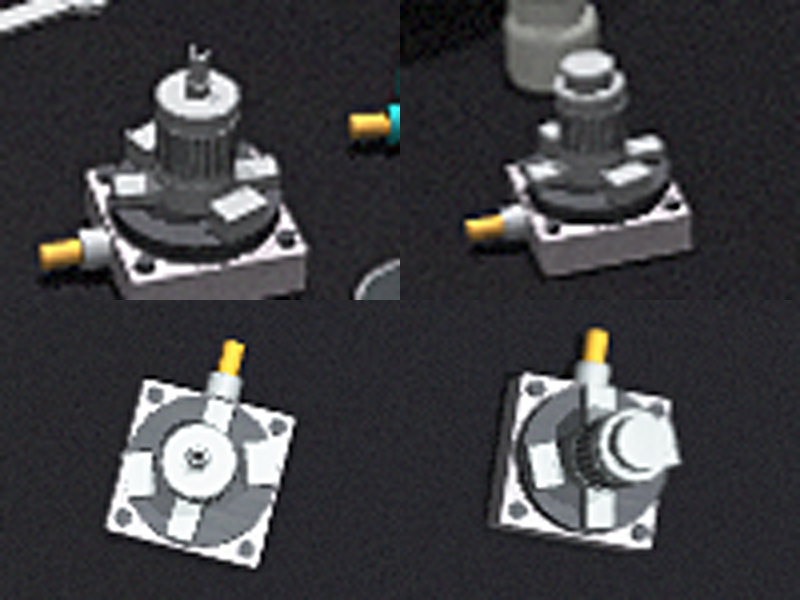

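```bash
cat > h.py <<'E'
import numpy as np,cv2
from plant import ctrl,viewer
from scipy.spatial.transform import Rotation as R
def ray(n,uv,z,T=None):
    ci=viewer.camera_info(n);K=ci["intrinsics"]
    p=cv2.undistortPoints(np.array([[uv]],float),K,ci["dist"])[0,0]
    if n=="wrist": M=T@ci["mount"]
    else: M=np.linalg.inv(ci["extrinsics"])
    d=M[:3,:3]@np.r_[p,1];c=M[:3,3]
    return c+d*(z-c[2])/d[2]
def proj(n,P,T=None):
    ci=viewer.camera_info(n)
    E=np.linalg.inv(T@ci["mount"]) if n=="wrist" else ci["extrinsics"]
    return cv2.projectPoints(np.atleast_2d(P).astype(float),cv2.Rodrigues(E[:3,:3])[0],E[:3,3],ci["intrinsics"],ci["dist"])[0][:,0]
def tcp():
    o=ctrl.get_obs();T=np.eye(4);T[:3,:3]=R.from_quat(o["tcp_rot"]).as_matrix();T[:3,3]=o["position"];return T,o
E
python3 - <<'E'
from h import *
np.set_printoptions(precision=4,suppress=True)
t=lambda x,y:(255+(x+.5)/4-.5,202+(y-300+.5)/4-.5)
print("nip",ray("top",t(198,457),.124))
print("sleevetop",ray("top",t(200,459),.100))
C=[ray("top",t(*c),.028) for c in [(148,380),(295,412),(260,567),(108,525)]]
print("corners",np.array(C),np.mean(C,0),[np.linalg.norm(C[i]-C[i-1]) for i in range(4)])
P=ray("top",t(232,343),.014);print("port",P,np.degrees(np.arctan2(*(P-np.mean(C,0))[[1,0]])))
for n,a,b,z in [("ears",(220,412),(183,522),.05),("posts",(265,462),(140,473),.054)]:
    a=ray("top",t(*a),z);b=ray("top",t(*b),z);print(n,a,b,(a+b)/2,np.degrees(np.arctan2(*(a-b)[[1,0]])))
print("scene",ray("scene",(295+198/5-.4,220+92/5-.4),.1))
T,o=tcp();print(T)
E
```

```text
nip [0.5013 0.2159 0.124 ]
sleevetop [0.5025 0.2152 0.1   ]
corners [[0.5545 0.246  0.028 ]
 [0.5361 0.162  0.028 ]
 [0.4477 0.1821 0.028 ]
 [0.4715 0.2683 0.028 ]] [0.5024 0.2146 0.028 ] [np.float64(0.08589611905509723), np.float64(0.08597744211383909), np.float64(0.09071667590596852), np.float64(0.08943496528138571)]
port [0.5781 0.198  0.014 ] -12.408859352071941
ears [0.5335 0.2048 0.05  ] [0.472  0.2253 0.05  ] [0.5027 0.2151 0.05  ] -18.429071152031657
posts [0.5051 0.1798 0.054 ] [0.4989 0.2491 0.054 ] [0.502  0.2144 0.054 ] -84.92466714824111
scene [0.502 0.217 0.1  ]
[[-0.918   0.3965 -0.0007  0.2576]
 [ 0.3965  0.918  -0.0016  0.5962]
 [ 0.     -0.0017 -1.      0.303 ]
 [ 0.      0.      0.      1.    ]]
```

Request:
drive_tool:
  targets: [0, 0, 0, -0.8, -0.54, 0, 85, 0, 0, 0, -0.8, -0.54, 0, 85, 0, 0, 0, -0.8, -0.54, 0, 85, 0, 0, 0, -0.8, -0.54, 0, 85, 0, 0, 0, -0.8, -0.54, 0, 85, 0, 0, 0, -0.8, -0.54, 0, 85, 0, 0, 0, -0.8, -0.54, 0, 85, 0, 0, 0, -0.8, -0.54, 0, 85, 0, 0, 0, -0.8, -0.54, 0, 85, 0, 0, 0, -0.8, -0.54, 0, 85]

```text
time: 1.1
position: [0.3868, 0.3947, 0.3038]
tcp_rot: [0.201, 0.98, 0.0, -0.0]
contact_force: [-0.2, -0.6, 0.9]
width: 0.996
```

Request:
drive_tool:
  targets: [0, 0, 0, -0.7, -0.47, 0, 85, 0, 0, 0, -0.7, -0.47, 0, 85, 0, 0, 0, -0.7, -0.47, 0, 85, 0, 0, 0, -0.7, -0.47, 0, 85, 0, 0, 0, -0.7, -0.47, 0, 85, 0, 0, 0, -0.7, -0.47, 0, 85, 0, 0, 0, -0.7, -0.47, 0, 85, 0, 0, 0, -0.7, -0.47, 0, 85, 0, 0, 0, -0.7, -0.47, 0, 85, 0, 0, 0, -0.7, -0.47, 0, 85]

```text
time: 2.1
position: [0.5012, 0.2176, 0.3039]
tcp_rot: [0.201, 0.98, 0.0, -0.0]
contact_force: [0.3, -0.0, -0.1]
width: 0.996
```

Run:
```python
from h import *
np.set_printoptions(precision=4,suppress=True)
T,o=tcp();print(T,o["joint_positions"],o["contact_force"],o["time"])
im=viewer.get_image("wrist");cv2.imwrite("pics/w1.png",im[:,:,::-1])
A=[.5022,.2153]
print(proj("wrist",[A+[.124],A+[.1]],T), (T[:3,:3].T@(np.r_[A,.138]-T[:3,3]))/.25)
```

```text
[[-0.919   0.3942 -0.0001  0.5012]
 [ 0.3942  0.919   0.0004  0.2176]
 [ 0.0002  0.0003 -1.      0.3039]
 [ 0.      0.      0.      1.    ]] [-0.2212  0.2981 -0.2856  1.8173  0.0957  1.0396  0.6222] [ 0.2714 -0.0315 -0.1321] 2.1
[[322.3643 233.9692]
 [322.5398 223.8987]] [-0.0075 -0.007   0.6638]
```

View pics/w1.png

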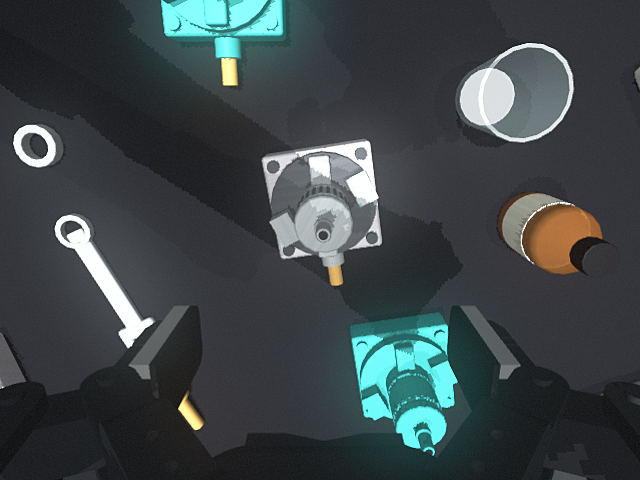

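Request:
drive_tool:
  targets: [0, 0, 0, -0.008, -0.007, 0.2, 85, 0, 0, 0, -0.008, -0.007, 0.4, 85, 0, 0, 0, -0.008, -0.007, 0.5, 85, 0, 0, 0, -0.008, -0.007, 0.58, 85, 0, 0, 0, -0.008, -0.007, 0.62, 85, 0, 0, 0, -0.008, -0.007, 0.64, 85, 0, 0, 0, -0.008, -0.007, 0.66, 85, 0, 0, 0, -0.008, -0.007, 0.66, 85, 0, 0, 0, -0.008, -0.007, 0.66, 85, 0, 0, 0, -0.008, -0.007, 0.66, 85]

```text
time: 3.15
position: [0.5035, 0.214, 0.1398]
tcp_rot: [0.203, 0.979, 0.0, 0.001]
contact_force: [0.3, 0.4, -0.3]
width: 0.997
```

Run:
```python
from h import *
T,o=tcp();print(T.round(4),o["contact_force"],o["time"])
for n in("wrist","scene"): cv2.imwrite(f"pics/{n}2.png",viewer.get_image(n)[:,:,::-1])
a=cv2.imread("pics/wrist2.png");b=cv2.imread("pics/scene2.png")[190:310,255:415]
cv2.imwrite("pics/c2.png",np.hstack([cv2.resize(a,(400,300)),cv2.resize(b,(400,300),interpolation=2)]))
```

```text
[[-9.180e-01  3.966e-01  1.500e-03  5.035e-01]
 [ 3.966e-01  9.180e-01  6.000e-04  2.140e-01]
 [-1.100e-03  1.100e-03 -1.000e+00  1.398e-01]
 [ 0.000e+00  0.000e+00  0.000e+00  1.000e+00]] [ 0.27024078  0.35036294 -0.33780823] 3.15
```

View pics/c2.png

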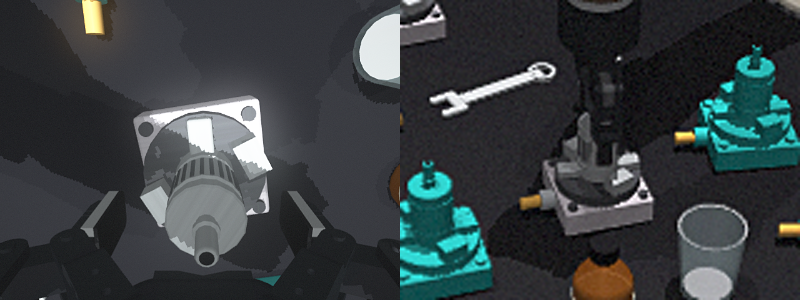

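Request:
drive_tool:
  targets: [0, 0, 0, 0.006, 0, 0.006, 85, 0, 0, 0, 0.006, 0, 0.006, 30, 0, 0, 0, 0.006, 0, 0.006, 30, 0, 0, 0, 0.006, 0, 0.006, 30, 0, 0, 0, 0.006, 0, 0.006, 30, 0, 0, 0, 0.006, 0, 0.006, 30, 0, 0, 0, 0.006, 0, 0.006, 30, 0, 0, 0, 0.006, 0, 0.006, 30, 0, 0, 0, 0.006, 0, 0.006, 30, 0, 0, 0, 0.006, 0, 0.006, 30]

```text
time: 4.25
position: [0.5022, 0.2156, 0.138]
tcp_rot: [0.202, 0.979, 0.001, 0.001]
contact_force: [1.1, 5.8, 4.8]
width: 0.453
```

Request:
drive_tool:
  targets: [0, 0, 0, 0, 0, -0.015, 30, 0, 0, 0, 0, 0, -0.03, 30, 0, 0, 0, 0, 0, -0.045, 30, 0, 0, 0, 0, 0, -0.06, 30, 0, 0, 0, 0, 0, -0.075, 30, 0, 0, 0, 0, 0, -0.08, 30, 0, 0, 0, 0, 0, -0.08, 30, 0, 0, 0, 0, 0, -0.08, 30, 0, 0, 0, 0, 0, -0.08, 30, 0, 0, 0, 0, 0, -0.08, 30]

```text
time: 5.25
position: [0.502, 0.2155, 0.1559]
tcp_rot: [0.202, 0.979, 0.001, 0.0]
contact_force: [5.8, 7.8, -12.8]
width: 0.455
```

Run:
```python
from h import *
T,o=tcp();print(T.round(4),o["contact_force"],o["torque"],o["time"])
for n in("wrist","scene"): cv2.imwrite(f"pics/{n}3.png",viewer.get_image(n)[:,:,::-1])
a=cv2.imread("pics/wrist3.png");b=cv2.imread("pics/scene3.png")[190:310,255:415]
cv2.imwrite("pics/c3.png",np.hstack([cv2.resize(a,(400,300)),cv2.resize(b,(400,300),interpolation=2)]))
```

```text
[[-0.9182  0.396   0.001   0.502 ]
 [ 0.396   0.9182  0.0023  0.2155]
 [ 0.      0.0025 -1.      0.1559]
 [ 0.      0.      0.      1.    ]] [  5.75726789   7.83855605 -12.817019  ] [ 1.75903906 -1.4435334  -0.04081581] 5.25
```

View pics/c3.png

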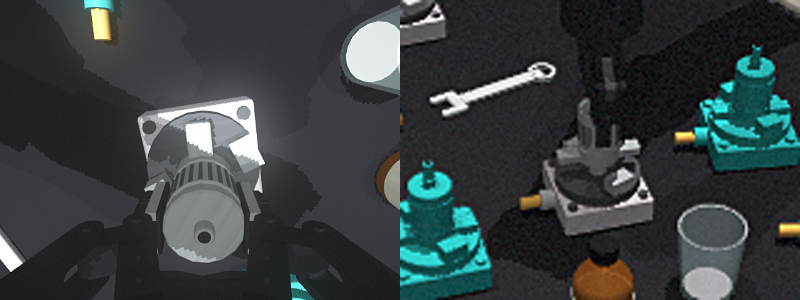

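Request:
drive_tool:
  targets: [0, 0, 0, 0, 0, -0.008, 30, 0, 0, 0.06, 0, 0, -0.008, 30, 0, 0, 0.14, 0, 0, -0.008, 30, 0, 0, 0.22, 0, 0, -0.008, 30, 0, 0, 0.3, 0, 0, -0.008, 30, 0, 0, 0.38, 0, 0, -0.008, 30, 0, 0, 0.44, 0, 0, -0.008, 30, 0, 0, 0.48, 0, 0, -0.008, 30, 0, 0, 0.5, 0, 0, -0.008, 30, 0, 0, 0.5, 0, 0, -0.008, 30]

```text
time: 6.35
position: [0.502, 0.2157, 0.1579]
tcp_rot: [0.562, 0.827, 0.001, 0.0]
contact_force: [7.1, 8.0, -13.3]
width: 0.452
```

Run:
```python
from h import *
T,o=tcp();print(T.round(4),o["joint_positions"],o["contact_force"],o["torque"],o["width"],o["time"])
for n in("wrist","scene"): cv2.imwrite(f"pics/{n}4.png",viewer.get_image(n)[:,:,::-1])
a=cv2.imread("pics/wrist4.png");b=cv2.imread("pics/scene4.png")[190:310,255:415]
cv2.imwrite("pics/c4.png",np.hstack([cv2.resize(a,(400,300)),cv2.resize(b,(400,300),interpolation=2)]))
```

```text
[[-0.3685  0.9296  0.0012  0.502 ]
 [ 0.9296  0.3685  0.0018  0.2157]
 [ 0.0012  0.0018 -1.      0.1579]
 [ 0.      0.      0.      1.    ]] [-0.40280524  0.47787497 -0.06391299  1.93512688  0.04260183  0.72801698
 -0.11391053] [  7.05864101   7.98779209 -13.25422203] [ 1.83474338 -1.51525528 -0.03007581] 0.4520045364403602 6.35
```

View pics/c4.png

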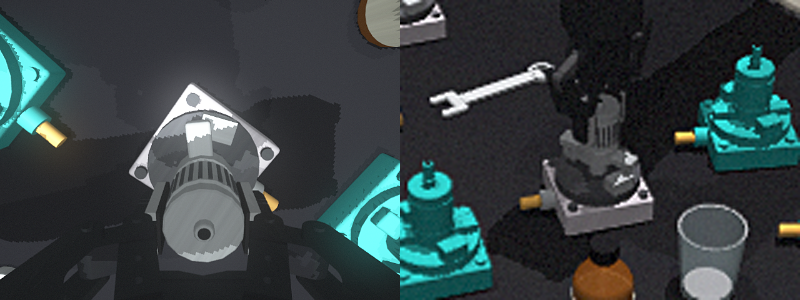

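Request:
drive_tool:
  targets: [0, 0, 0.05, 0, 0, 0, 30, 0, 0, 0.11, 0, 0, 0, 30, 0, 0, 0.17, 0, 0, 0, 30, 0, 0, 0.21, 0, 0, 0, 30, 0, 0, 0.23, 0, 0, 0, 30, 0, 0, 0.23, 0, 0, 0, 30, 0, 0, 0.23, 0, 0, 0, 30, 0, 0, 0.23, 0, 0, 0, 30, 0, 0, 0.23, 0, 0, 0, 30, 0, 0, 0.23, 0, 0, 0, 30]

```text
time: 7.45
position: [0.502, 0.2157, 0.1579]
tcp_rot: [0.701, 0.713, 0.001, -0.0]
contact_force: [5.6, 8.4, -14.2]
width: 0.447
```

Run:
```python
from h import *
T,o=tcp();print(T.round(4),o["contact_force"],o["torque"],o["width"],o["time"])
for n in("wrist","scene"): cv2.imwrite(f"pics/{n}5.png",viewer.get_image(n)[:,:,::-1])
a=cv2.imread("pics/wrist5.png")[100:460,80:560];b=cv2.imread("pics/scene5.png")[215:290,290:390]
cv2.imwrite("pics/c5.png",np.hstack([cv2.resize(a,(400,300)),cv2.resize(b,(400,300),interpolation=2)]))
```

```text
[[-0.0169  0.9999  0.0012  0.502 ]
 [ 0.9999  0.0169  0.0018  0.2157]
 [ 0.0017  0.0012 -1.      0.1579]
 [ 0.      0.      0.      1.    ]] [  5.63478605   8.35538617 -14.19148101] [ 1.89707396 -1.48855615 -0.0333681 ] 0.4470345995357186 7.45
```

View pics/c5.png

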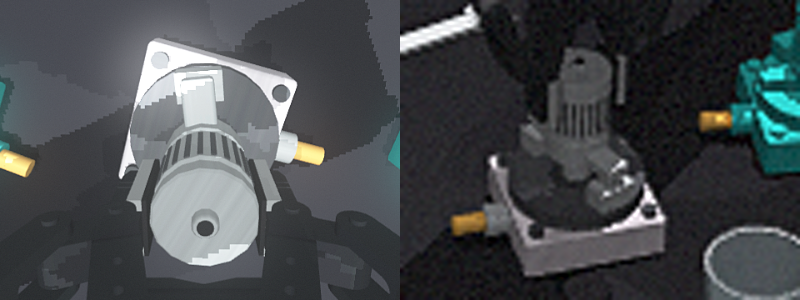

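Request:
drive_tool:
  targets: [0, 0, 0, 0, 0, 0.005, 30, 0, 0, 0, 0, 0, 0.01, 30, 0, 0, 0, 0, 0, 0.015, 30, 0, 0, 0, 0, 0, 0.02, 30, 0, 0, 0, 0, 0, 0.024, 30, 0, 0, 0, 0, 0, 0.026, 30, 0, 0, 0, 0, 0, 0.026, 30, 0, 0, 0, 0, 0, 0.026, 30, 0, 0, 0, 0, 0, 0.026, 30, 0, 0, 0, 0, 0, 0.026, 30]

```text
time: 8.55
position: [0.502, 0.2159, 0.1523]
tcp_rot: [0.701, 0.713, 0.001, -0.0]
contact_force: [4.6, 8.3, -6.3]
width: 0.451
```

Request:
drive_tool:
  targets: [0, 0, 0, 0, 0, 0.003, 30, 0, 0, 0, 0, 0, 0.005, 30, 0, 0, 0, 0, 0, 0.005, 30, 0, 0, 0, 0, 0, 0.005, 50, 0, 0, 0, 0, 0, 0.005, 70, 0, 0, 0, 0, 0, 0.005, 85, 0, 0, 0, 0, 0, 0.005, 85, 0, 0, 0, 0, 0, 0.005, 85, 0, 0, 0, 0, 0, 0.005, 85, 0, 0, 0, 0, 0, 0.005, 85]

```text
time: 9.55
position: [0.5016, 0.2143, 0.1516]
tcp_rot: [0.701, 0.713, -0.0, -0.0]
contact_force: [0.7, -0.2, 0.5]
width: 0.995
```

Run:
```python
from h import *
T,o=tcp();print(T.round(4),o["contact_force"],o["torque"],o["width"],o["time"])
for n in("wrist","scene"): cv2.imwrite(f"pics/{n}6.png",viewer.get_image(n)[:,:,::-1])
a=cv2.imread("pics/wrist6.png")[100:460,80:560];b=cv2.imread("pics/scene6.png")[215:290,290:390]
cv2.imwrite("pics/c6.png",np.hstack([cv2.resize(a,(400,300)),cv2.resize(b,(400,300),interpolation=2)]))
```

```text
[[-1.630e-02  9.999e-01 -1.000e-04  5.016e-01]
 [ 9.999e-01  1.630e-02 -1.000e-04  2.143e-01]
 [-1.000e-04 -1.000e-04 -1.000e+00  1.516e-01]
 [ 0.000e+00  0.000e+00  0.000e+00  1.000e+00]] [ 0.72352538 -0.15229168  0.49941594] [-0.01457377  0.03826129 -0.01127093] 0.9946883980386065 9.55
```

View pics/c6.png

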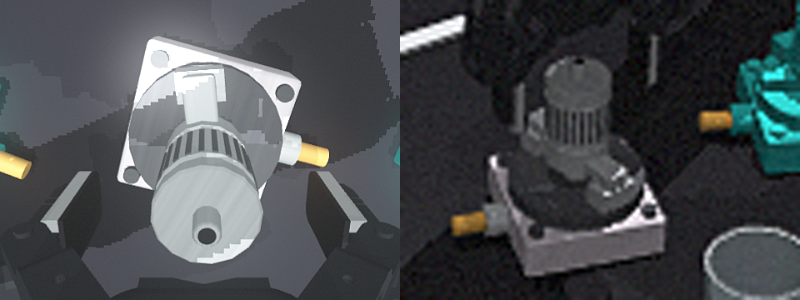

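Released; the sleeve stays up on the posts. I retreat straight up and look once more.

Request:
drive_tool:
  targets: [0, 0, 0, 0, 0, -0.04, 85, 0, 0, 0, 0, 0, -0.12, 85, 0, 0, 0, 0, 0, -0.25, 85, 0, 0, 0, 0, 0, -0.4, 85, 0, 0, 0, 0, 0, -0.55, 85, 0, 0, 0, 0, 0, -0.6, 85, 0, 0, 0, 0, 0, -0.6, 85, 0, 0, 0, 0, 0, -0.6, 85, 0, 0, 0, 0, 0, -0.6, 85, 0, 0, 0, 0, 0, -0.6, 85]

```text
time: 10.65
position: [0.5008, 0.214, 0.2999]
tcp_rot: [0.701, 0.713, -0.002, -0.001]
contact_force: [-0.5, 0.4, 0.6]
width: 0.993
```

Run:
```python
from h import *
T,o=tcp();print(T.round(4),o["contact_force"],o["time"])
for n in("wrist","scene"): cv2.imwrite(f"pics/{n}7.png",viewer.get_image(n)[:,:,::-1])
A=[.5022,.2153]
print([proj("scene",[A+[z]]) for z in(.1,.114)],[proj("wrist",[A+[z]],T) for z in(.1,.114,.124)])
a=cv2.imread("pics/wrist7.png")[120:330,180:460];b=cv2.imread("pics/scene7.png")[215:290,290:390]
cv2.imwrite("pics/c7.png",np.hstack([cv2.resize(a,(400,300)),cv2.resize(b,(400,300),interpolation=2)]))
```

```text
[[-0.0164  0.9999 -0.003   0.5008]
 [ 0.9999  0.0164 -0.0014  0.214 ]
 [-0.0014 -0.003  -1.      0.2999]
 [ 0.      0.      0.      1.    ]] [-0.48566451  0.42085669  0.58566749] 10.65
[array([[333.77743113, 237.65752498]]), array([[333.88845345, 232.94315052]])] [array([[326.27274879, 220.64687457]]), array([[326.29347526, 226.3041651 ]]), array([[326.30962031, 230.71045682]])]
```

View pics/c7.png

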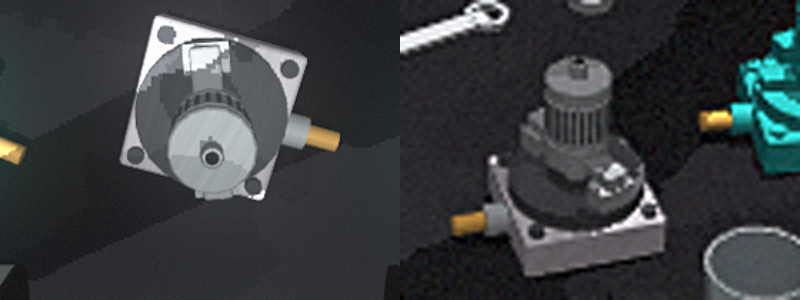

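```bash
python3 -c "
from plant import hand_in
print(hand_in())"
```

```text
the job is handed in; nothing more can be done
None
```

I released the coupler with the slim tube nipple (top view, pixel 305, 242) and handed the job in at about 10.8 s of the 35 s allowed. I gripped its sleeve, pulled it up about 20 mm, turned it clockwise about 66°, lowered it onto the two posts, let go and moved the arm clear.

**Last checks:**
- **Height:** after release the sleeve top sits at scene row 233.8. A 14 mm lift predicts 232.9, and fully down would be 237.7.
- **Position:** the ear I could see in the wrist picture lies centred over its post.
- **Contact:** the gripper is about 0.15 m above the coupler, with only about 0.6 N on the wrist, which is noise.

I did not go near the coupler with the flat plug or any of the coloured look-alikes. A side force of about 8 N showed while I held the sleeve, from a slight misalignment of the grip, and it was gone on release. No check failed.

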